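# Free the call console's flap, pop it open and call the next shelf

## Task

A carton has been left standing on the big flap of the shelf-call console. Push it along, without lifting or tipping it, until it stands on the plain deck between the two flaps, clear of both; then press the big flap down near its free edge so that its touch latch lets go and the flap springs open, and press the call button underneath fully down and let it come back up. Grasp nothing, keep the small flap shut, leave the other things where they are, and finish with the flap open and your fingers clear.

Things in the scene. Friction and masses are not known exactly. Their poses are not given: they have to be found in the camera images.
- console: fixed flat grey call console, a box 260 mm deep (its x) by 500 mm wide (its y), flat deck 75 mm above the bench. Origin: centre of its underside; x points away from the robot at yaw 0, y to the left. Seen along its y: a small flap (y -215 to -115 mm), plain deck (y -115 to +85 mm), the big flap (y +85 to +215 mm); both flaps are centred on x = 0
- carton_mid (a point): centre (half-way up) of the loose cardboard carton 80 x 60 x 60 mm high (long side roughly along the console's x), 0.14 to 0.28 kg, which starts standing on the big flap and hides most of it. Only to be pushed along, never lifted
- big_flap (a joint): angle (rad) of the big flap, an aluminium plate 130 x 130 x 8 mm, top 1.5 mm above the deck, 3 mm gap all round. 0 = shut. Hinged along its +y edge (console frame), free edge towards the plain deck. Pressed about 4 mm down near the free edge (5 N; stop at 6 mm) its touch latch lets go; when the finger leaves, a damped spring lifts it in about 2 s to a stop at 1.7 rad. It does not relatch
- big_flap_hinge (a point): middle of the big flap's hinge line; the open flap stands up here, 130 mm tall, leaning slightly outwards past upright (its free edge then 130 mm above the deck)
- big_flap_press (a point): point on the big flap's upper face, 25 mm in from the middle of its free edge: where to press while it is shut (moves with the flap); its z axis points out of the upper face
- small_flap (a joint): angle (rad) of the small flap, the same kind of plate, 100 x 100 mm, with the same latch, hinged along its -y edge at the other end of the console; 0 = shut, and it must stay shut
- call_button (a joint): travel (m) of the call button in the well under the big flap: 0 = up, 0.006 = fully down (4.5 N, springs back)
- call_button_top (a point): centre of the top of the round call button, 32 mm across, facing up in the well under the big flap, 75 mm from the hinge line; its top lies 19 mm below the deck's upper face
- jar: loose jar, 42 mm across, 55 mm tall, standing on the console deck behind the plain middle part; leave alone. Origin: centre of its underside
- tape_roll: loose roll of brown tape, 60 mm across, 24 mm high, lying on the console deck in front of the plain middle part; leave alone. Origin: centre of its underside
- parcel: loose cardboard parcel 160 x 120 x 80 mm on the bench to the left; leave alone. Origin: centre of its underside
- spray: loose bottle, 60 mm across, 190 mm tall, on the bench to the right; leave alone. Origin: centre of its underside
- mug: loose mug, 80 mm across, 90 mm tall, on the bench to the right; leave alone. Origin: centre of its underside
- scanner: loose hand scanner, pistol shape, about 110 x 160 x 45 mm, lying on its side on the bench to the left; leave alone. Origin: on its underside, at the back of its head
- carton: the same carton, by the centre of its underside
Things that resemble listed ones, but are neither listed nor needed, are in the scene too. What is shaped like the carton but green, purple or turquoise is not meant.

How it is judged (in metres and radians):
On the way, in this order (a step that is already met when the one before it is completed fails the run):
1. the carton stands upright on the plain deck between the flaps, the big flap still shut (y of carton_mid in the frame of console between -0.085 and 0.052 m and x of carton_mid in the frame of console between -0.09 and 0.09 m and z of carton_mid in the frame of console between 0.098 and 0.112 m and angle between carton_mid's own z axis and vertical below 0.1 rad and value of joint big_flap below 0.05 rad), for 0.2 s.
2. the big flap has sprung open (value of joint big_flap above 1.2 rad), for 0.2 s.
3. the call button is pressed fully down (value of joint call_button above 0.0045 m), for 0.05 s.
At the end, for the whole second after the job is handed in: The carton stands upright (within 0.1 rad) and still on the plain deck, its centre between y = -85 and +52 mm and within 90 mm of x = 0 in the console's frame; the big flap is open past 1.4 rad; the call button is back up (within 1.5 mm); the small flap is shut (y of carton_mid in the frame of console between -0.085 and 0.052 m and x of carton_mid in the frame of console between -0.09 and 0.09 m and z of carton_mid in the frame of console between 0.098 and 0.112 m and angle between carton_mid's own z axis and vertical below 0.1 rad and value of joint big_flap above 1.4 rad and value of joint call_button below 0.0015 m and value of joint small_flap between -0.03 and 0.05 rad and linear speed of carton below 0.01 m/s); the robot touches nothing.
It fails at once if the carton is lifted more than about 20 mm (z of carton_mid in the frame of console above 0.128 m).
It fails at once if the carton is tipped past 0.5 rad or falls off the console (angle between carton_mid's own z axis and vertical above 0.5 rad or z of carton_mid in the frame of console below 0.08 m).
It fails at once if the small flap is opened (value of joint small_flap above 0.1 rad).
It fails at once if a bystander is moved more than 40 mm (distance of any of jar, tape_roll, parcel, spray, mug, scanner from where it was at the start of the episode above 0.04 m).
It also fails if it takes over 58 s, if anything falls off the work surface, if the arm or the gripper's body presses on something with over 40 N, if the wrist force passes 120 N, or if a joint passes its speed limit or range.

## Robot

A 6-joint arm with a two-finger parallel gripper is mounted at the origin on the work surface. World frame = base frame: x ahead of the robot, y to its left, z up, the work surface at z = 0. Lengths are in m, angles in degrees, forces in N, time in s.
With the tool pointing down it reaches from about 0.325 to 0.775 m from the base axis. Payload 5.5 kg.
Tool frame: the origin (TCP) lies at the centre of the arm's flange, where the gripper is bolted on; the fingertips stand 182 mm ahead of it and the grasp point (between the pads) lies 163 mm ahead of it; z points along the fingers, y is the direction in which the jaws open and shut (so a half turn about z gives the same grasp; the last joint's range is limited). The gripper opens to 88 mm and grips with 3 to 60 N. Pads are 20 mm wide; open, the fingers measure 115 mm over their backs; the gripper's body (75 mm by 178 mm) begins 61 mm behind the grasp point.
Start: joints at [72.038, 5.22, 70.514, -0, 104.267, -3.249], TCP at [0.152, 0.58, 0.405] pointing down, gripper open.
Joint ranges: [-164.24, 164.24], [-49.07, 125.15], [9.68, 141.18], [-86.29, 266.29], [3.28, 154.24], [-151.56, 151.56]. Speed limits (degrees/s): [147.25, 147.25, 172.46, 180, 180, 180].

## Interface

Orientations are given as [roll, pitch, yaw] about the fixed x, y, z axes, in that order (R = Rz(yaw) Ry(pitch) Rx(roll)).
In Python, from station import r gives the robot as it stands. The module is installed in compiled form; this text tells all that it offers. Calls block until the motion is done:
- r.reach(position, orientation): joint-space move of the TCP to a pose.
- r.servo_line(position, rotation=None, speed=0.15): straight line of the TCP; rotation=None keeps the orientation; speed is the mean speed in m/s.
- r.move_joints(angles): joint-space move.
- r.let_go() and r.grab(squeeze=None): open the fingers fully, or close them until they stop; squeeze is the grip in N (None keeps the last).
- r.wait(seconds).
- r.inverse_kinematics(position, orientation): joint angles nearest the present ones, or None.
- r.sense(): the state.
- r.snapshot(name): name is "scene" or "top" or "wrist"; returns a dict with "frame" (420x560x3 uint8, red, green, blue), "fx", "fy", "cx", "cy" (pixels), "R" (3x3) and "t" (3): a world point X has camera coordinates R X + t. Camera axes: x right, y down, z forward; pixel columns grow to the right and rows downward; lengths in m; the calibration is good to about 2 mm. A picture is of the moment at which its call begins. There is no depth.
A pose or a line that the arm cannot do raises r.IKError and nothing moves.
- r.hand_in(): hands the job in, once; it reports no verdict.
The state is a dict: "clock": time; "joints": joint angles; "joint_vel": joint speeds; "joint_torque": joint torques, N m; "tcp_pos": TCP position; "orientation": TCP orientation; "contact_force": force on the tool from outside, world axes, zero at the start; "torque": the same for the moment, N m; "opening": finger opening in m.
Only numpy, scipy, OpenCV 4.12 (cv2) and the standard library are available. Lean on these libraries where they do the work, as an engineer would, in place of code of your own. Each camera call takes 0.05 s, during which the arm holds its last target.

## Working session

There is one attempt and no reset: what is moved stays moved. The work goes in short steps, each a Python script; the robot and the scene stay as the last script left them, time stands still between calls to the robot, and variables do not carry over. Pictures are saved under pics/ and viewed, and the job is handed in when it is done.

```bash
mkdir -p pics; python3 - <<'E'
from station import r
import cv2,json
for n in ["scene","top","wrist"]:
    s=r.snapshot(n); cv2.imwrite(f"pics/{n}0.png",s["frame"][:,:,::-1])
    print(n,s["fx"],s["fy"],s["cx"],s["cy"],s["R"],s["t"])
print(r.sense())
E
```

```text
scene 392.9031834855338 392.9031834855338 275.0247998856305 213.08287186548904 [[ 0.77480653  0.6321973   0.00119013]
 [ 0.41965588 -0.51291086 -0.74887342]
 [-0.47282532  0.58073146 -0.66271199]] [-0.35339687 -0.12044661  1.49711709]
top 447.0381103223053 447.0381103223053 285.1229482381121 212.0191189760145 [[ 0.00508474 -0.99997972 -0.00383516]
 [-0.99744349 -0.0047984  -0.07129832]
 [ 0.07127847  0.00418789 -0.99744766]] [-0.00901299  0.45777493  1.68486976]
wrist 296.54992813970296 296.54992813970296 276.53101242331564 205.8898922606081 [[ 0.25413065  0.96716628 -0.00264602]
 [ 0.92310887 -0.24173605  0.29905466]
 [ 0.28859594 -0.07844152 -0.95423231]] [-0.59899256 -0.03627394  0.39237451]
{'clock': 0.15, 'joints': array([ 7.20383356e+01,  5.25488568e+00,  7.05637786e+01, -1.94508584e-03,
        1.04266052e+02, -3.24772773e+00]), 'joint_vel': array([ 0.00799212, -0.06575622, -0.26816804,  0.00181298, -0.06839751,
       -0.03479756]), 'joint_torque': array([ 1.68026447e-03, -4.47043991e+01, -4.06907451e+01,  6.99145440e-02,
        2.74142227e-02, -9.95554137e-05]), 'tcp_pos': array([0.15241225, 0.5803823 , 0.40377099]), 'orientation': array([-1.79915313e+02, -2.91668134e-03,  1.65285583e+02]), 'contact_force': array([ 0.57598606, -0.03459773, -0.3913576 ]), 'torque': array([-0.03556929, -0.01018374,  0.01586722]), 'opening': 0.08770297541440403}
```

View pics/scene0.png

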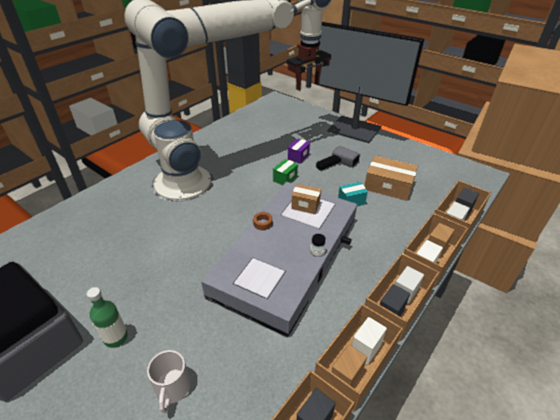

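View pics/top0.png

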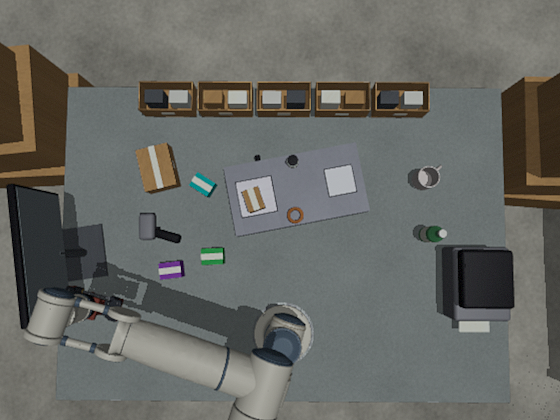

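View pics/wrist0.png

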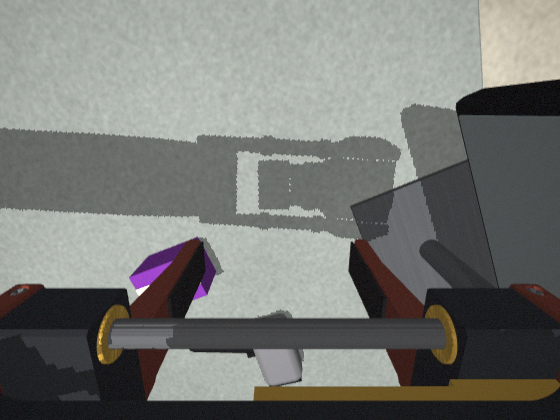

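The scene and top views agree. The carton (brown with a white strip) is at top px (252,199), on the white-looking big flap. The look-alikes are green (212,256), purple (171,270), turquoise (203,184) and the larger brown parcel (157,167). The small flap is at (340,181), the jar at (292,160) and the tape roll at (295,215). I choose the brown carton on the flap and check it in a close crop.

```bash
python3 - <<'E'
import cv2
a=cv2.imread("pics/top0.png")[130:250,210:380]
cv2.imwrite("pics/topc.png",cv2.resize(a,None,fx=4.7,fy=4.7,interpolation=cv2.INTER_CUBIC))
a=cv2.imread("pics/scene0.png")[170:340,195:365]
cv2.imwrite("pics/scenec.png",cv2.resize(a,(595,595),interpolation=cv2.INTER_CUBIC))
E
```

```text
(no output)
```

View pics/topc.png

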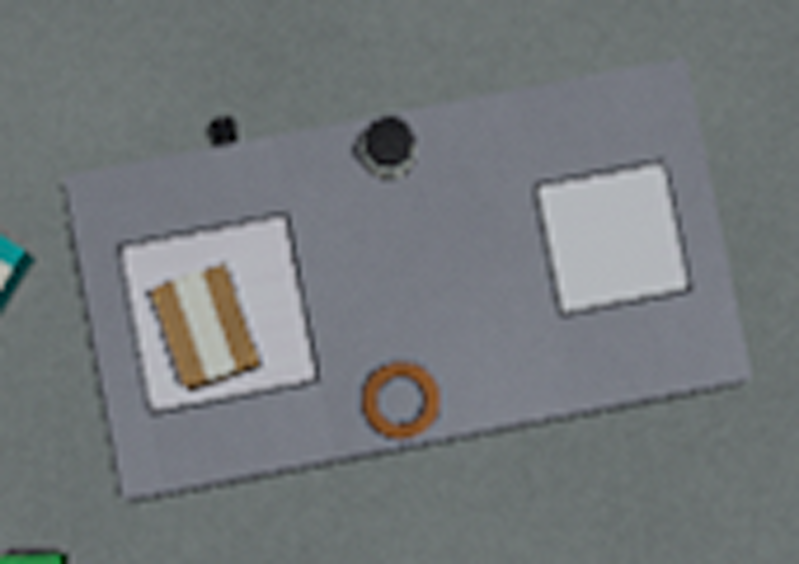

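View pics/scenec.png

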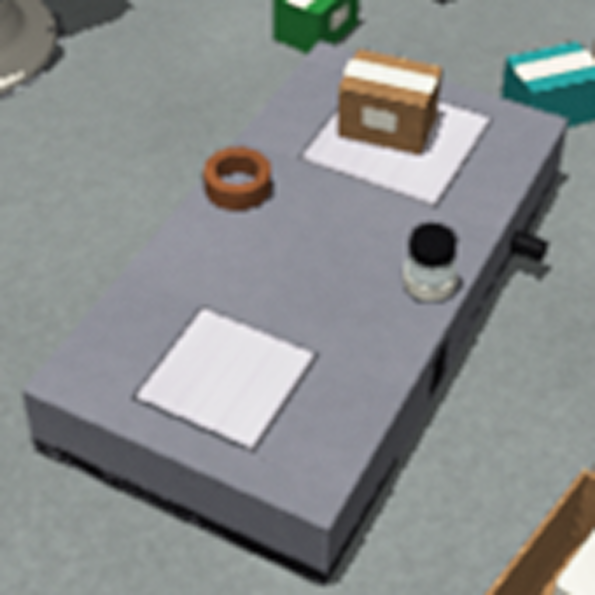

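```bash
cat > h.py <<'E'
import numpy as np, cv2
def ray(s,px,z):
    px=np.asarray(px,float); 
    d=np.c_[(px[:,0]-s["cx"])/s["fx"],(px[:,1]-s["cy"])/s["fy"],np.ones(len(px))]
    R=np.array(s["R"]);t=np.array(s["t"])
    D=d@R; C=-R.T@t
    k=(np.asarray(z)-C[2])/D[:,2]
    return C+D*k[:,None]
def proj(s,X):
    c=np.atleast_2d(X)@np.array(s["R"]).T+np.array(s["t"])
    return np.c_[s["fx"]*c[:,0]/c[:,2]+s["cx"],s["fy"]*c[:,1]/c[:,2]+s["cy"]]
def fit(L,W): # W = R L + t
    L=np.array(L,float);W=np.array(W)[:,:2]
    a=L-L.mean(0);b=W-W.mean(0)
    th=np.arctan2((a[:,0]*b[:,1]-a[:,1]*b[:,0]).sum(),(a*b).sum())
    R=np.array([[np.cos(th),-np.sin(th)],[np.sin(th),np.cos(th)]])
    t=W.mean(0)-R@L.mean(0)
    return th,t,W-(L@R.T+t)
E
python3 - <<'E'
from h import *
from station import r
s=r.snapshot("top")
c=lambda p:[( (x+.5)/4.7+210-.5,(y+.5)/4.7+130-.5) for x,y in p]
deck=ray(s,c([(65,187),(690,62),(748,380)]),.075)
big=ray(s,c([(121,243),(287,214),(318,380),(153,411)]),.0765)
sm=ray(s,c([(537,184),(664,160),(690,290),(563,315)]),.0765)
car=ray(s,c([(148,291),(224,264),(260,365),(190,390)]),.1365)
L=[(.13,.25),(.13,-.25),(-.13,-.25),(.065,.215),(.065,.085),(-.065,.085),(-.065,.215),(.05,-.115),(.05,-.215),(-.05,-.215),(-.05,-.115)]
th,t,res=fit(L,np.vstack([deck,big,sm])); print(np.degrees(th),t);print(res.round(4))
tc,ct,rc=fit([(.04,.03),(.04,-.03),(-.04,-.03),(-.04,.03)],car);print(np.degrees(tc),ct,rc.round(4))
R=np.array([[np.cos(th),-np.sin(th)],[np.sin(th),np.cos(th)]])
print("carton in console",R.T@(ct-t))
j=ray(s,c([(388,138)]),.130);tp=ray(s,c([(400,402)]),.09)
print("jar,tape",(j[:,:2]-t)@R,(tp[:,:2]-t)@R)
# scene check of big flap+carton
S=r.snapshot("scene")
def w(p,z): return np.r_[R@p+t,z]
P=proj(S,[w((.065,.085),.0765),w((-.065,.085),.0765),w((.05,-.115),.0765),w((-.05,-.215),.0765)]); print(((P-[195,170])*3.5).round())
Rc=np.array([[np.cos(tc),-np.sin(tc)],[np.sin(tc),np.cos(tc)]])
P=proj(S,[np.r_[Rc@p+ct,.1365] for p in [(.04,.03),(.04,-.03),(-.04,-.03),(-.04,.03)]]); print(((P-[195,170])*3.5).round())
E
```

```text
11.201632496069404 [ 0.53967305 -0.04762119]
[[-0.0079 -0.0008]
 [-0.0032 -0.0028]
 [ 0.0001  0.004 ]
 [ 0.0046  0.0013]
 [ 0.0029 -0.0013]
 [-0.0003 -0.0013]
 [ 0.0001 -0.0001]
 [ 0.0034  0.0014]
 [ 0.0035 -0.0004]
 [-0.0012 -0.0008]
 [-0.0019  0.0006]]
21.141433560610974 [0.49399163 0.10567254] [[ 0.0009  0.0013]
 [ 0.0001  0.    ]
 [-0.0018  0.0011]
 [ 0.0008 -0.0024]]
carton in console [-0.01503199  0.1592476 ]
jar,tape [[ 0.10180512 -0.00367845]] [[-0.09536859  0.02461271]]
[[432. 201.]
 [299. 154.]
 [312. 351.]
 [134. 393.]]
[[439.  62.]
 [423. 102.]
 [335.  84.]
 [354.  46.]]
```

The crop confirms that the brown carton with the white strip stands on the big flap, turned about 10° from the console. Console yaw is about 11.2° with its origin near (0.540, -0.048), and the re-projection into the scene view agrees to about 1 px. Pushing along the carton's own face normal takes it between the tape roll and the jar.

```bash
cat >> h.py <<'E'
th=np.radians(11.2); t0=np.array([.541,-.0476]); Rc=np.array([[np.cos(th),-np.sin(th)],[np.sin(th),np.cos(th)]])
def W(x,y,z): return np.r_[Rc@[x,y]+t0,z]
def C(p): return Rc.T@(np.array(p)[:2]-t0)
cc=np.array([.494,.1057]); tc=np.radians(21.1); d=np.array([np.sin(tc),-np.cos(tc)])
TIP=.182
def P(off,tipz): return np.r_[cc+d*off,tipz+TIP]
O=[180,0,111.1]
def save(r,n,tag,box=None,f=1):
    s=r.snapshot(n);a=s["frame"][:,:,::-1]
    if box: a=a[box[1]:box[3],box[0]:box[2]]
    cv2.imwrite(f"pics/{tag}.png",cv2.resize(a,None,fx=f,fy=f,interpolation=cv2.INTER_CUBIC))
E
python3 - <<'E'
from h import *
from station import r
r.reach(P(-.064,.19),O)
r.grab(5)
r.servo_line(P(-.064,.088),speed=.1)
q=r.sense();print(q["clock"],q["opening"],q["tcp_pos"],q["orientation"],q["contact_force"])
save(r,"scene","s1",(195,140,365,310),3.5); save(r,"wrist","w1")
E
```

```text
4.6583 0.0007048461149408764 [0.47118781 0.16547686 0.27091088] [1.79914048e+02 1.14613911e-02 1.11101488e+02] [-0.05535973  0.14104258 -0.71197536]
```

View pics/s1.png

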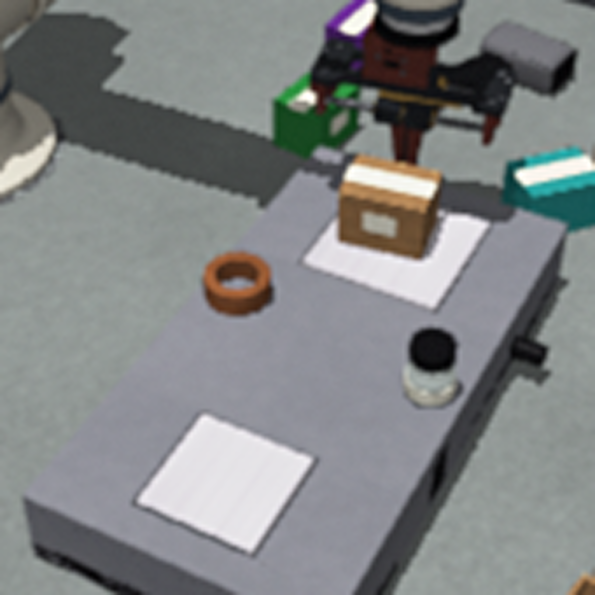

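View pics/w1.png

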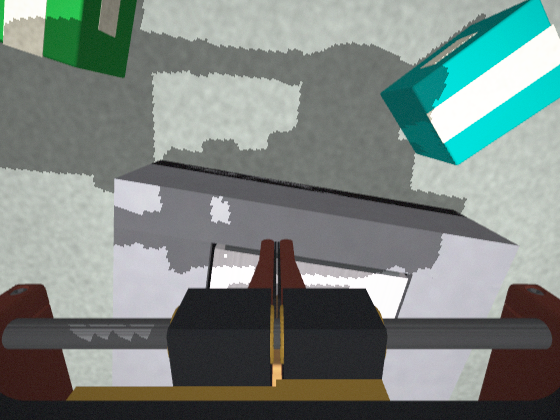

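The closed fingers are behind the carton at about the middle of its long face (scene crop px 405,150), and nothing has been touched yet. I push half-way first.

```bash
python3 - <<'E'
from h import *
from station import r
for o in (-.03,.0,.03,.05):
    r.servo_line(P(o,.088),speed=.06)
    q=r.sense();print(q["clock"],C(q["tcp_pos"]),q["contact_force"])
save(r,"scene","s2",(195,140,365,310),3.5); save(r,"top","t2",(210,130,380,250),4.7)
E
```

```text
5.475 [-0.02147589  0.18875808] [ 0.65146975  0.61118806 -0.14895312]
6.125 [-0.01629088  0.15913431] [0.02165547 0.08649401 0.04403791]
6.775 [-0.01115522  0.12954476] [-0.33426486 -0.22203843  0.05779065]
7.2583 [-0.00772142  0.10969979] [-0.38754084 -0.19873276  0.87778095]
```

View pics/s2.png

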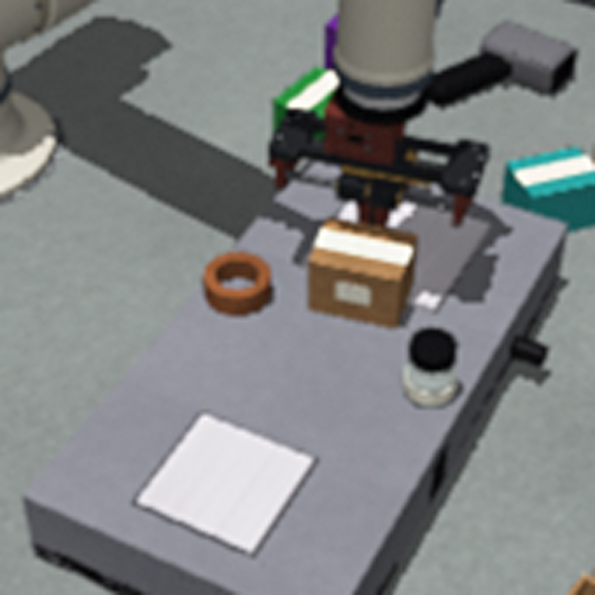

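View pics/t2.png

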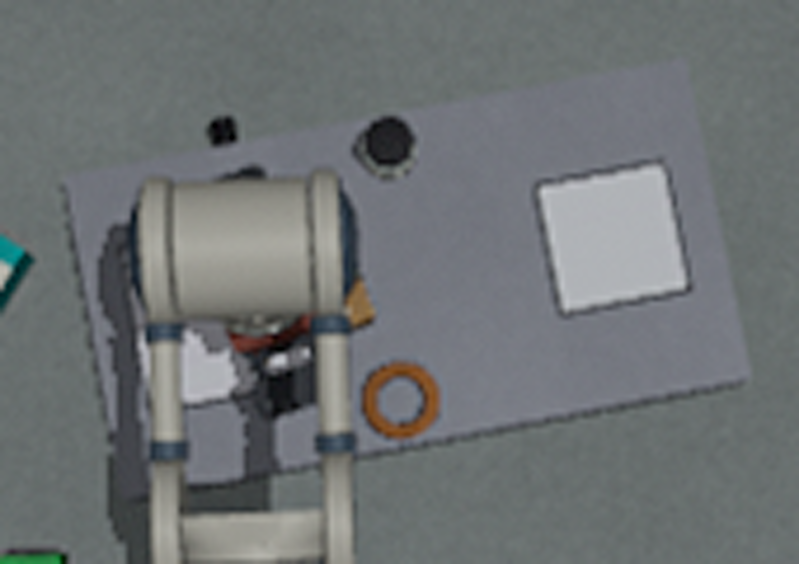

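The carton is upright and sliding squarely. Its front face is at scene crop px (307–410, 250–325), and it clears the tape roll (right edge at 272) and the jar (left edge at 405). I continue to y≈0.

```bash
python3 - <<'E'
from h import *
from station import r
s=r.snapshot("scene")
px=np.array([(307,300),(403,325)])/3.5+[195,140]
w=ray(s,px,.075); print("face bottom corners console",[C(x) for x in w])
for o in (.085,.117):
    r.servo_line(P(o,.088),speed=.06)
    q=r.sense();print(q["clock"],C(q["tcp_pos"]),q["contact_force"])
save(r,"scene","s3",(195,140,365,310),3.5); save(r,"top","t3",(210,130,380,250),4.7)
E
```

```text
face bottom corners console [array([-0.03634348,  0.04235718]), array([0.05070995, 0.05336134])]
8.1417 [-0.00168882  0.07550234] [ 0.34708876  0.41211633 -0.0107511 ]
8.825 [0.00376491 0.04384849] [ 0.36712604 -0.23253368 -0.72522908]
```

View pics/s3.png

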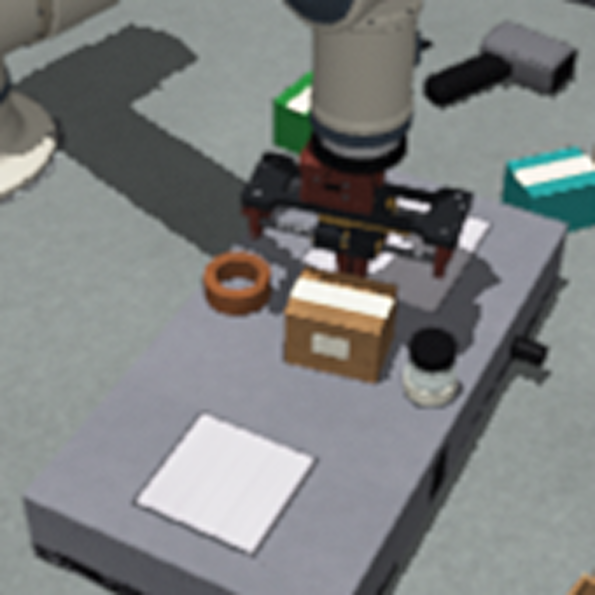

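View pics/t3.png

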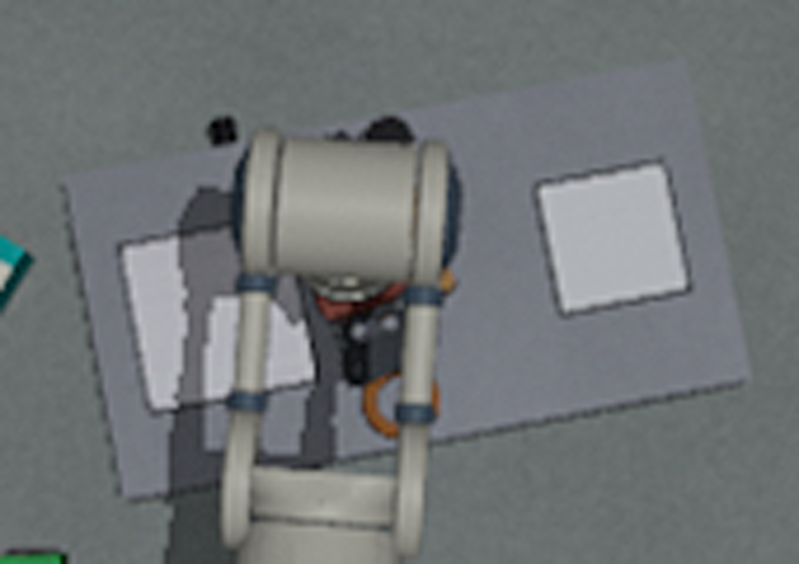

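The carton is between the flaps, upright and clear of the jar. I back off, raise the arm and measure before pressing.

```bash
python3 - <<'E'
from h import *
from station import r
r.servo_line(P(.085,.088),speed=.1)
r.servo_line(W(0,.16,.15+TIP),[180,0,101.2],speed=.2)
q=r.sense();print(q["clock"],C(q["tcp_pos"]),q["contact_force"])
save(r,"scene","s4",(195,140,365,310),3.5); save(r,"top","t4",(210,130,380,250),4.7)
E
```

```text
10.0667 [1.59644622e-05 1.59474886e-01] [ 0.49665451 -0.39895859  0.56339863]
```

View pics/s4.png

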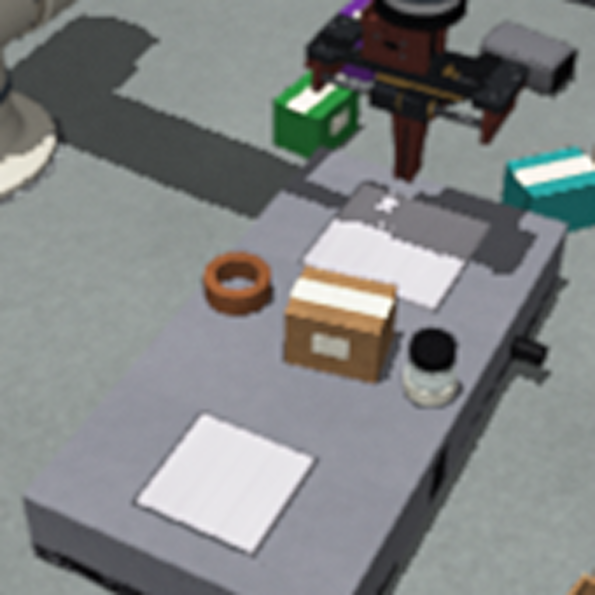

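View pics/t4.png

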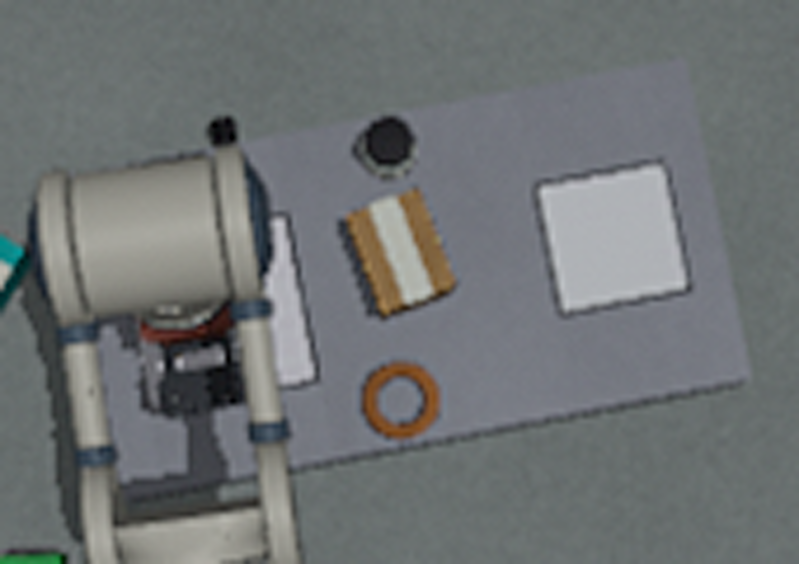

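In the top view the carton (centre crop px 401,252) is now between the flaps, with the jar and the tape roll unmoved at (388,140) and (400,400). I check its pose in numbers, then press the flap.

```bash
python3 - <<'E'
from h import *
from station import r
s=r.snapshot("top")
c=np.array([(345,217),(417,190),(455,283),(387,317)])/4.7+[210-.4,130-.4]
w=ray(s,c,.1365); a,m,res=fit([(.04,.03),(.04,-.03),(-.04,-.03),(-.04,.03)],w)
print("carton console",C(m),np.degrees(a)-11.2,res.round(4))
z0=.0765
r.servo_line(W(0,.110,z0+.012+TIP),speed=.15)
b=r.sense()["contact_force"][2]
for k in range(12):
    z=z0+.004-.0015*k
    r.servo_line(W(0,.110,z+TIP),speed=.04)
    q=r.sense();f=q["contact_force"][2]-b
    print(round(z,4),round(q["tcp_pos"][2]-TIP,4),round(f,2))
    if f>8: break
print(q["clock"])
E
```

```text
carton console [0.01218488 0.00379283] 11.859870222624945 [[ 0.0012 -0.0008]
 [-0.0015 -0.    ]
 [ 0.0014  0.0024]
 [-0.0011 -0.0016]]
0.0805 0.0804 -0.19
0.079 0.0791 0.05
0.0775 0.0774 -0.61
0.076 0.0766 3.0
0.0745 0.0753 5.54
0.073 0.0738 5.79
0.0715 0.072 4.58
0.07 0.0706 5.49
0.0685 0.0702 10.38
13.2417
```

The flap went down 6 mm to its stop (5 N, then 10 N). I release and retreat towards -y and up.

```bash
python3 - <<'E'
from h import *
from station import r
r.servo_line(W(0,.108,.10+TIP),speed=.15)
r.servo_line(W(0,.03,.24+TIP),speed=.2)
r.wait(2.0)
q=r.sense();print(q["clock"],C(q["tcp_pos"]),q["contact_force"])
save(r,"scene","s5",(195,140,365,310),3.5); save(r,"wrist","w5"); save(r,"top","t5",(210,130,380,250),4.7)
E
```

```text
16.55 [5.05728659e-07 3.00060768e-02] [ 1.05035906 -0.99490137  0.2243056 ]
```

View pics/s5.png

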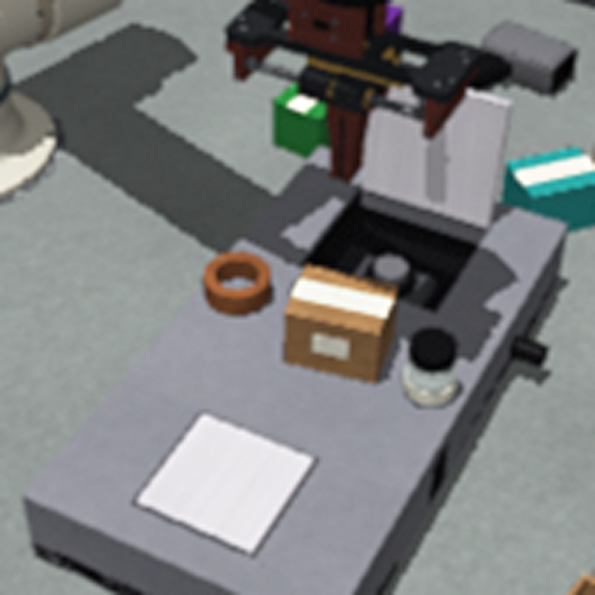

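View pics/w5.png

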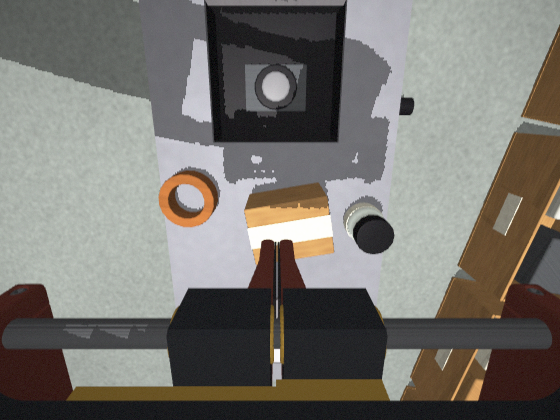

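View pics/t5.png

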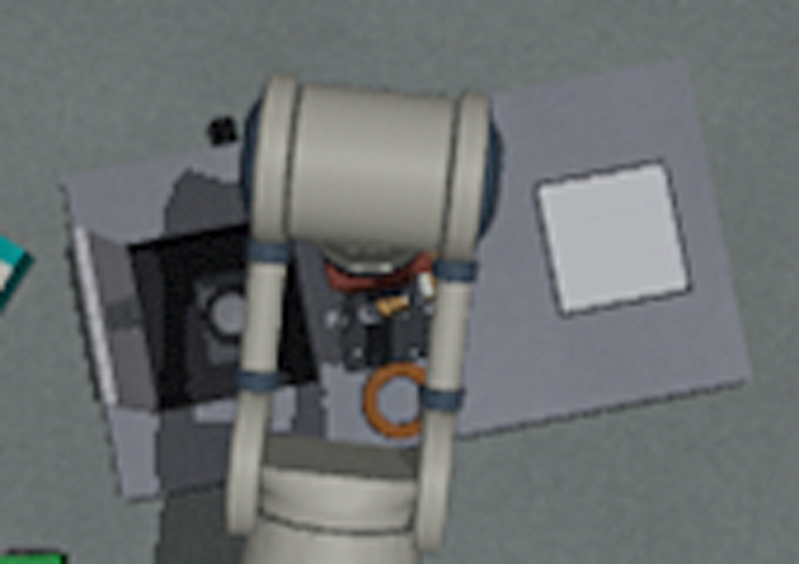

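The flap stands open. The button shows in all three pictures: wrist (275,87), top crop (230,313), scene crop (391,266). I triangulate it and compare with the expected console (0, 0.140).

```bash
python3 - <<'E'
from h import *
from station import r
for n,p in (("wrist",(275,87)),("top",(210+229/4.7,130+313/4.7)),("scene",(195+391/3.5,140+264/3.5))):
    w=ray(r.snapshot(n),[p],.056)[0]; print(n,w,C(w))
from scipy.spatial.transform import Rotation
E
```

```text
wrist [0.51208141 0.08851933 0.056     ] [-0.00192879  0.13914394]
top [0.51212685 0.09175681 0.056     ] [-0.00125539  0.14231094]
scene [0.51479578 0.0898378  0.056     ] [0.00098998 0.13991008]
```

All three views agree with the expected (0, 0.140) to about 2 mm. I press the button.

```bash
python3 - <<'E'
from h import *
from station import r
r.servo_line(W(0,.139,.17+TIP),speed=.15)
r.servo_line(W(0,.139,.066+TIP),speed=.1)
b=r.sense()["contact_force"]; print(b)
for k in range(14):
    z=.060-.0015*k
    r.servo_line(W(0,.139,z+TIP),speed=.04)
    q=r.sense();f=q["contact_force"]-b
    print(round(z,4),round(q["tcp_pos"][2]-TIP,4),f.round(2))
    if f[2]>10: break
r.wait(.2)
save(r,"scene","s6",(195,140,365,310),3.5)
r.servo_line(W(0,.139,.14+TIP),speed=.1)
r.servo_line(W(0,.06,.26+TIP),speed=.2)
r.reach(W(-.12,-.06,.42+TIP)-[0.03,0,0],[180,0,101.2])
r.wait(.5)
q=r.sense();print(q["clock"],q["contact_force"])
save(r,"scene","s7",(195,140,365,310),3.5); save(r,"top","t7");save(r,"scene","s7f")
E
```

```text
[-0.4150406  -0.20208778  0.21374357]
0.06 0.0597 [ 0.38 -0.34 -0.78]
0.0585 0.0584 [ 0.92  0.74 -0.54]
0.057 0.0569 [ 1.02 -0.45  0.05]
0.0555 0.0557 [-0.25  0.16  0.65]
0.054 0.0542 [0.25 0.7  2.46]
0.0525 0.0527 [ 1.26 -0.19  2.16]
0.051 0.0512 [0.36 0.99 4.23]
0.0495 0.0503 [-0.26 -0.24  6.92]
0.048 0.0501 [-3.86 -1.29 13.84]
25.0167 [ 0.1291343   0.10726607 -1.02435968]
```

View pics/s7.png

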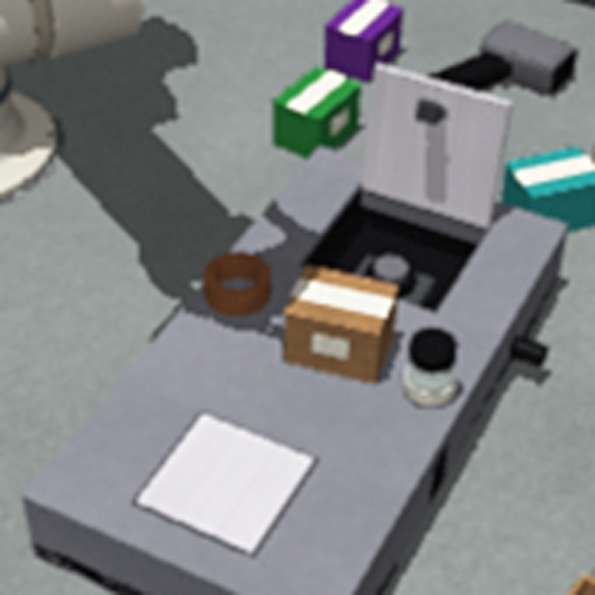

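View pics/t7.png

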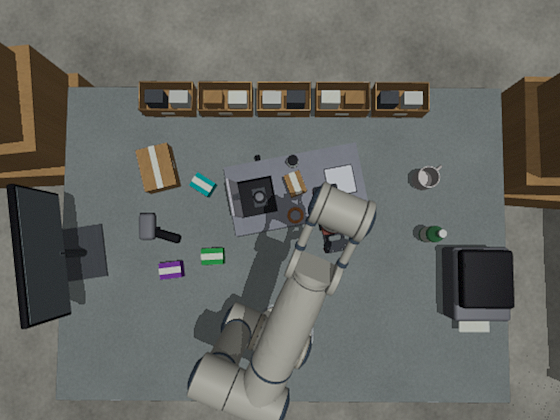

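View pics/s6.png

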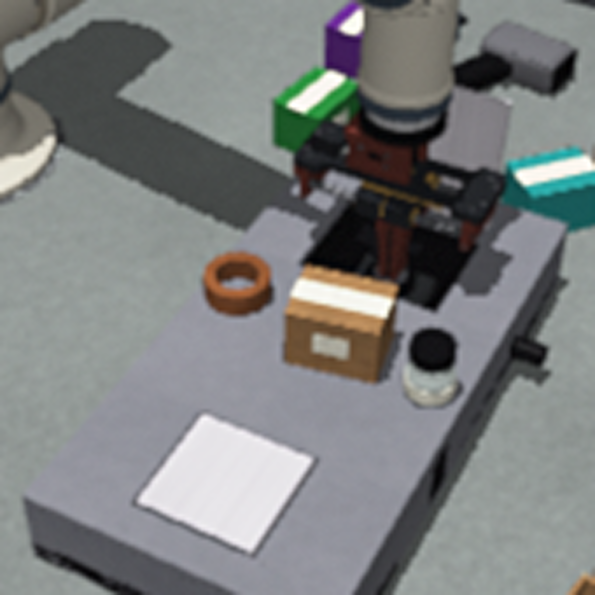

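The button went from a tip height of 0.056 down to its stop at 0.050 (14 N), and it is back at crop px (391,265) as before. The flap is open and the carton upright in its place at (340,325). The small flap is shut, the jar and tape roll have not moved, and the arm is clear.

```bash
python3 - <<'E'
from station import r
print(r.hand_in()); print(r.sense()["clock"])
E
```

```text
the job is handed in; nothing more can be done
None
the job is handed in; nothing more can be done
```

I did all three steps in order and handed the job in at about 25 s of the 58 s allowed; no verdict was reported.

- **Carton:** I pushed it off the big flap with closed fingers. It measured at console (+12, +4) mm, turned about 12° and upright, and it looked the same in the last picture.
- **Big flap:** I pressed it to its 6 mm stop near the free edge, at about 5 N and then 10 N. It sprang open and stood fully open in the last pictures.
- **Call button:** The fingertips met it at 0.056 m and stopped at 0.050 m, so the full 6 mm, with 14 N at the stop. Afterwards it was back at the same picture position as before.
- **Everything else:** The small flap was shut, nothing else had visibly moved, and the arm was clear.

None of my last checks failed. The only disagreements were small. The three camera fixes on the button differed by about 3 mm. In the console fit from the top view, the deck's outer edges were off by up to 8 mm, while the flap corners fitted to within 5 mm.

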